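# Flip the tail light lens up onto the bench mat

## Task

The bicycle tail light lies lens down on the bench. Without picking it up or pinching it, push it with the fingertips against the edge of the blue bench mat until it tips up on that edge and flips over, so that it lies flat on the mat with its red lens up. Leave the bottle, the jar and the spanner where they are, then move clear.

Things in the scene. Friction and masses are not known exactly. Their poses are not given: they have to be found in the camera images.
- light: loose flat bicycle tail light, block 60 (x) by 96 (y) by 12 mm (z), 60 to 130 g; its -x long side has a 7 mm 45 degree bevel along the lens face. Red lens with white stripe, black back with two brass discs. Origin: centre of its 60 by 96 outline on the lens face; z points from lens to back: up at first, down when done. +x faces the mat, square within 0.2 rad, 10 to 65 mm short of its edge.
- light_mid (a point): centre of the tail light's volume, 6 mm above its origin along its z
- light_lead (a point): middle of the square front (+x) long side, which meets the mat, 30 mm from the centre. With it stopped by the mat's edge, a fingertip near the bench pressed on the opposite side (upper 5 mm upright, bevel below; 5 to 8 N is plenty) and moved up and over in a 60 mm arc drags that side up; the light turns about its front lower side and, past upright, falls over on to the mat
- mat: stiff blue bench mat fixed to the bench, 120 (its x, away from the robot) by 180 (its y) by 8 mm thick, square upright edges, a white line along its near edge. Origin: centre of its underside, on the bench; z up. Its near edge, the low wall that the light is pushed against, is the face at x = -60 mm, 8 mm high
- mat_edge (a point): middle of the top of the mat's near edge, 8 mm above the bench; axes as the mat: x points over the mat, y along the edge
- spray: pink round bottle with a red cap, 60 mm diameter, 160 mm tall, standing on the bench beside the mat, about 195 mm to one side of its centre; bystander. Origin: centre of its base
- grease: green jar with a black lid, 68 mm diameter, 70 mm tall, standing on the bench beside the mat on the other side; bystander. Origin: centre of its base
- spanner: steel spanner, 160 mm long, lying flat on the bench beyond the mat; bystander. Origin: under its middle, its length along x
Mind the look-alikes: they are no part of the job. What is shaped like the light but purple is not meant.

How it is judged (in metres and radians):
On the way:
1. the light is tipped up at least 40 degrees with its front side still down at the mat's near edge (angle between light's own z axis and vertical between 0.7 and 2.2 rad and x of light_lead in the frame of mat_edge between -0.025 and 0.025 m and z of light_lead in the frame of mat_edge below 0.012 m), for 0.1 s.
At the end, for the whole second after the job is handed in: The tail light lies still, lens up and flat (within 7 degrees) on top of the mat, its centre at least 8 mm in from the mat's edges (it may overhang an edge a little); the bottle, jar and spanner are within 20 mm of where they started (angle between light's own z axis and vertical above 3.02 rad and height (world z) of light_mid between 0.011 and 0.017 m and x of light_mid in the frame of mat_edge between 0.008 and 0.112 m and y of light_mid in the frame of mat_edge between -0.082 and 0.082 m and linear speed of light below 0.01 m/s and distance of each of spray, grease, spanner from where it was at the start of the episode below 0.02 m); the robot touches nothing.
It fails at once if the tail light is lifted: its centre rises more than 55 mm above the bench (height (world z) of light_mid above 0.055 m).
It fails at once if the tail light is carried: its front side is raised more than 38 mm above the bench with the fingers on the light (contact force between light and the fingers above 0.3 N and z of light_lead in the frame of mat_edge above 0.03 m).
It fails at once if the bottle, the jar or the spanner is moved by more than 20 mm (distance of any of spray, grease, spanner from where it was at the start of the episode above 0.02 m).
It fails at once if the bottle or the jar is knocked over (angle between any of spray, grease's own z axis and vertical above 0.4 rad).
It also fails if it takes over 48 s, if anything falls off the work surface, if the arm or the gripper's body presses on something with over 40 N, if the wrist force passes 120 N, or if a joint passes its speed limit or range.

## Robot

A 6-joint arm with a two-finger parallel gripper is mounted at the origin on the work surface. World frame = base frame: x ahead of the robot, y to its left, z up, the work surface at z = 0. Lengths are in m, angles in degrees, forces in N, time in s.
With the tool pointing down it reaches from about 0.4 to 0.825 m from the base axis. Payload 7 kg.
Tool frame: the origin (TCP) lies at the centre of the arm's flange, where the gripper is bolted on; the fingertips stand 178 mm ahead of it and the grasp point (between the pads) lies 159 mm ahead of it (tip_reach is the distance from the TCP to the fingertips, in m); z points along the fingers, y is the line along which they close (so a half turn about z gives the same grasp; the last joint's range is limited). The gripper opens to 88 mm and grips with 3 to 60 N. Pads are 19 mm wide; open, the fingers measure 130 mm over their backs; the gripper's body (78 mm by 193 mm) begins 47 mm behind the grasp point.
Start: joints at [93.226, 20.546, 0.682, 0, -70.136, -16.507], TCP at [0.155, 0.657, 0.405] pointing down, gripper open.
Joint ranges: [-176.03, 176.03], [-82.01, 121.73], [-58.28, 71.71], [-173.87, 95.51], [-174.79, -0.11], [-173.66, 173.66]. Speed limits (degrees/s): [136.94, 136.94, 172.46, 180, 180, 180].

## Interface

Orientations are given as [roll, pitch, yaw] about the fixed x, y, z axes, in that order (R = Rz(yaw) Ry(pitch) Rx(roll)).
In Python, from plant import * gives the robot as it stands.
- The arm moves only by the shell command python3 -m handwheel 'ROWS'. ROWS is JSON, a list of rows, each a list of 7 numbers: the opening, from -1 (shut) to 1 (fully open), then the shift along the tool's x, y, z as a fraction of full scale, then the turn, a rotation vector about the tool's x, y, z as a fraction of full scale. A call has 1 to 5 rows; each row shifts and turns the commanded pose from where the row before left it, along the tool's axes as they then stand; what a row does not reach is not made up. Full scale, the value 1, is 0.025 m for a shift and 6 degrees for a turn. A row lasts 1/8 s, in which the tool goes at most 62.5 mm and 10.7 degrees, less where a joint would pass 70% of its speed; a pose out of reach is approached as far as the arm can. A call with a number of a shift or a turn outside -1 to 1 is refused whole. A call with a gripper value outside its range is refused whole. The fingers move at their own pace and stop on an object; the grip force is fixed at half the most. Time passes only in rows, so rows that do not move let the fingers close. It gives the time, the measured TCP pose, the force, the opening and the grip force at its end, in the units of the state.
- get_obs(): the state, without advancing time (a new reading comes with each control period).
- snapshot(name): name is "scene" or "top"; returns a dict with "color" (420x560x3 uint8, red, green, blue), "fx", "fy", "cx", "cy" (pixels), "R" (3x3) and "t" (3): a world point X has camera coordinates R X + t. Camera axes: x right, y down, z forward; pixel columns grow to the right and rows downward; lengths in m; the calibration is good to about 2 mm. A picture is of the moment at which its call begins. There is no depth.
- close_job(): hands the job in; it is judged then, once.
The state is a dict: "clock": time; "joint_pos": joint angles; "qvel": joint speeds; "tau": joint torques, N m; "tool_pos": TCP position; "orientation": TCP orientation; "force": force on the tool from outside, world axes, zero at the start; "moment": the same for the moment, N m; "opening": finger opening in m; "gripper_force": force on a finger pad.
Only numpy, scipy, OpenCV 4.12 (cv2) and the standard library are available. Lean on these libraries where they do the work, as an engineer would, in place of code of your own. Each camera call takes 0.05 s, during which the arm holds its last target. There are 200 camera calls.

## Working session

There is one attempt and no reset: what is moved stays moved. The work goes in short steps, Python scripts to look and compute and a shell command to move; the robot and the scene stay as the last step left them, time stands still between calls to the robot, and variables do not carry over. Pictures are saved under pics/ and viewed, at most 10 in all, crops included, and the job is handed in when it is done.

```bash
mkdir -p pics
cat > h.py <<'E'
from plant import *
import numpy as np, cv2
def snap(n,f):
    s=snapshot(n); cv2.imwrite(f,cv2.cvtColor(s["color"],cv2.COLOR_RGB2BGR)); return s
def ray(s,u,v,z):
    R=np.array(s["R"]);t=np.array(s["t"]); d=R.T@np.array([(u-s["cx"])/s["fx"],(v-s["cy"])/s["fy"],1]); c=-R.T@t
    return c+d*(z-c[2])/d[2]
E
python3 - <<'E'
from h import *
import pickle
a=snap("top","pics/a.png");b=snap("scene","pics/b.png")
pickle.dump({k:a[k] for k in ("fx","fy","cx","cy","R","t")},open("top.pkl","wb"))
pickle.dump({k:b[k] for k in ("fx","fy","cx","cy","R","t")},open("scene.pkl","wb"))
o=get_obs();print(o["tool_pos"],o["orientation"],o["clock"],o["force"],o["opening"],a["t"],a["R"])
E
```

```text
[0.15502565 0.65677196 0.40383851] [ 1.79916398e+02 -9.32188592e-03 -1.32861063e+01] 0.1 [-0.41544187  0.17968481 -0.32824309] 0.08753176818897729 [0.11538042 0.55021186 1.09218422] [[-0.02760771 -0.99937933 -0.02188058]
 [-0.99798395  0.02880733 -0.05655241]
 [ 0.05714763  0.02027518 -0.99815984]]
```

View pics/a.png

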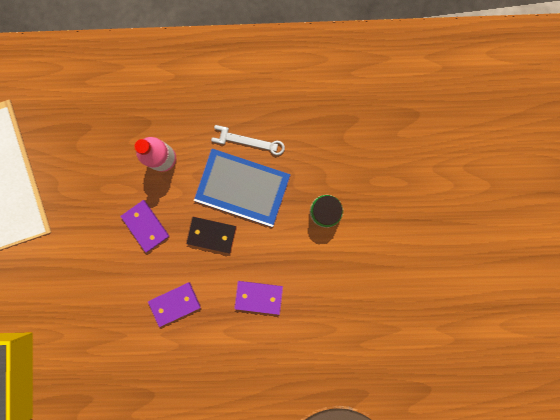

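View pics/b.png

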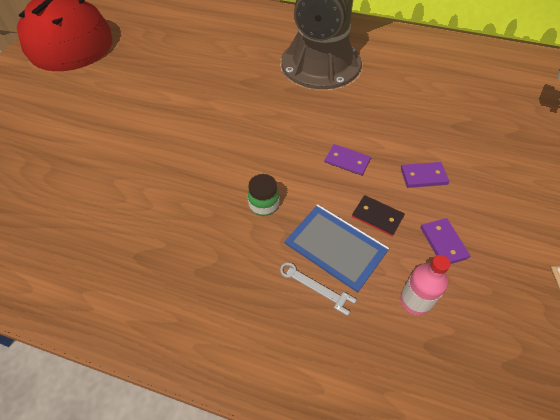

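The black block with brass discs, at top (212,235) and scene (378,215), is the candidate. Look-alikes are purple at top (145,226), (174,305) and (259,298), so not meant. The mat is at (243,187), with its white line on the near side. Now one close crop to check this.

```bash
python3 -c "
import cv2
a=cv2.imread('pics/a.png')[135:260,180:305];cv2.imwrite('pics/c.png',cv2.resize(a,(600,600),fx=0,fy=0,interpolation=cv2.INTER_CUBIC))"
```

```text
(no output)
```

View pics/c.png

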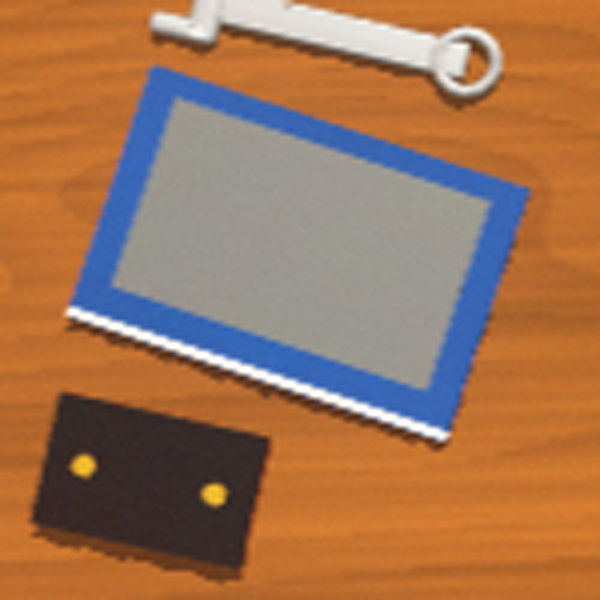

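The crop shows the black light: corners near (62,393), (270,438), (242,572), (34,522). The mat's near edge runs from (68,316) to (446,441), with far corners (155,66) and (530,188).

Run:
```python
from h import *
import pickle
s=pickle.load(open("top.pkl","rb")); np.set_printoptions(precision=4,suppress=True)
P=lambda u,v,z: ray(s,180+u/4.8-.4,135+v/4.8-.4,z)[:2]
m=[P(*p,.008) for p in [(68,316),(446,441),(530,188),(155,66)]]
l=[P(*p,.012) for p in [(62,393),(270,438),(242,570),(34,522)]]
d=lambda v:np.degrees(np.arctan2(v[1],v[0]))
e=(m[0]+m[1])/2; f=(m[2]+m[3])/2
print("mat",m,"edge",e,"x-axis",d(f-e),"edge line dir",d(m[0]-m[1]), np.linalg.norm(m[0]-m[1]),np.linalg.norm(f-e))
c=sum(l)/4; print("light",l,c,"x",d((l[0]+l[1]-l[2]-l[3])),"y",d(l[0]-l[1]),d(l[3]-l[2]),np.linalg.norm(l[0]-l[1]),np.linalg.norm(l[0]-l[3]))
th=np.radians(d(m[0]-m[1])-90);x=np.array([np.cos(th),np.sin(th)]);y=np.array([-x[1],x[0]])
print("th",np.degrees(th),"light in mat_edge",[(float((q-e)@x),float((q-e)@y)) for q in l+[c]])
```

```text
mat [array([0.5637, 0.2924]), array([0.5028, 0.1239]), array([0.6152, 0.0832]), array([0.6757, 0.251 ])] edge [0.5333 0.2082] x-axis -20.119071216292042 edge line dir 70.14270078738039 0.1791536093762556 0.11949495552343757
light [array([0.529, 0.295]), array([0.5063, 0.2022]), array([0.448, 0.216]), array([0.4718, 0.3085])] [0.4888 0.2554] x -13.32479527271483 y 76.24661908587284 75.56832610192691 0.09547367561835055 0.058762584547880095
th -19.85729921261961 light in mat_edge [(-0.033480403175985565, 0.08018397035371315), (-0.023328489513364206, -0.014748433940419763), (-0.08283180083842685, -0.021573655979690413), (-0.09186276659975041, 0.07351006716276105), (-0.057875865031881774, 0.029342986899091043)]
```

```bash
python3 -m handwheel '[[0,0,0,0,0,0,1],[0,0,0,0,0,0,0.12],[0,1,0.68,0,0,0,0],[0,1,0.68,0,0,0,0],[0,1,0.68,0,0,0,0]]'; python3 -m handwheel '[[0,1,0.68,0,0,0,0],[0,1,0.68,0,0,0,0],[0,1,0.68,0,0,0,0],[0,1,0.68,0,0,0,0],[0,1,0.68,0,0,0,0]]'; python3 -m handwheel '[[0,1,0.68,0,0,0,0],[0,1,0.68,0,0,0,0],[0,1,0.68,0,0,0,0],[0,1,0.68,0,0,0,0],[0,1,0.68,0,0,0,0]]'; python3 -m handwheel '[[0,1,0.68,0,0,0,0],[0,1,0.68,0,0,0,0],[0,0,0,0,0,0,0]]'
cat > w.py <<'E'
from h import *
o=get_obs();p=o["tool_pos"];e=np.array([.5333,.2082]);x=np.array([.9403,-.3404]);y=np.array([.3404,.9403])
q=np.array(p[:2])-e
f=np.array(o["force"])
print("t %.2f matx %.4f maty %.4f tipz %.4f"%(o["clock"],q@x,q@y,p[2]-.178),np.round(o["orientation"],2),"Fx %.2f Fy %.2f Fz %.2f"%(f[:2]@x,f[:2]@y,f[2]),"open %.3f"%o["opening"])
E
python3 w.py
```

```text
clock: 0.72
tool_pos: [0.2085, 0.5825, 0.4044]
orientation: [180.0, -0.0, -19.9]
force: [-0.1, 0.4, -0.0]
opening: 0.0457
gripper_force: 0.0
clock: 1.35
tool_pos: [0.2976, 0.459, 0.4048]
orientation: [-180.0, -0.0, -20.0]
force: [0.5, 0.4, 0.2]
opening: 0.0439
gripper_force: 0.0
clock: 1.98
tool_pos: [0.3856, 0.3363, 0.4048]
orientation: [-180.0, -0.0, -20.0]
force: [-0.1, 0.6, 0.8]
opening: 0.0438
gripper_force: 0.0
clock: 2.35
tool_pos: [0.4211, 0.2868, 0.4047]
orientation: [180.0, -0.0, -20.1]
force: [-0.3, -0.1, -0.3]
opening: 0.0437
gripper_force: 0.0
t 2.35 matx -0.1322 maty 0.0357 tipz 0.2267 [180.    -0.   -20.14] Fx -0.30 Fy -0.19 Fz -0.26 open 0.044
```

```bash
python3 -m handwheel '[[0,0,0.25,1,0,0,0],[0,0,0,1,0,0,0],[0,0,0,1,0,0,0],[0,0,0,1,0,0,0],[0,0,0,1,0,0,0]]' >/dev/null; python3 -m handwheel '[[0,0,0,1,0,0,0],[0,0,0,1,0,0,0],[0,0,0,1,0,0,0],[0,0,0,0.7,0,0,0],[0,0,0,0,0,0,0]]' >/dev/null; python3 w.py; python3 -c "
from h import *
snap('top','pics/d.png');snap('scene','pics/e0.png')
a=cv2.imread('pics/d.png')[135:260,180:305];b=cv2.imread('pics/e0.png')[150:300,270:420]
cv2.imwrite('pics/e.png',np.hstack([cv2.resize(a,(400,400)),cv2.resize(b,(400,400))]))"
```

```text
t 3.60 matx -0.1340 maty 0.0307 tipz 0.0081 [ 1.7985e+02  4.0000e-02 -1.9990e+01] Fx 0.73 Fy -0.18 Fz -0.53 open 0.044
```

View pics/e.png

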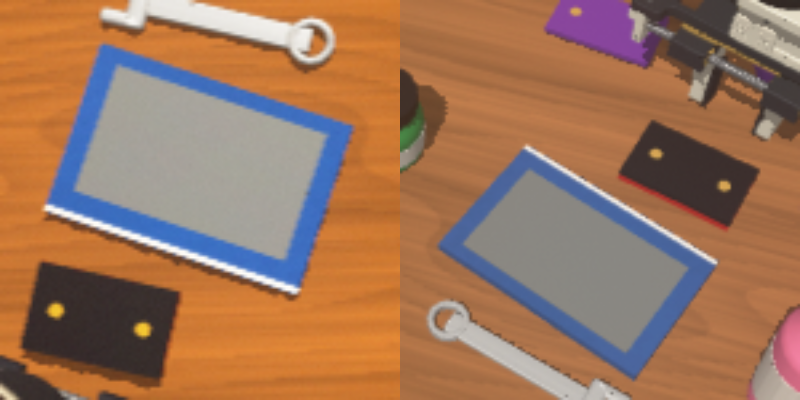

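The fingers, at right-panel (705,85) and (765,125), stand clear behind the light. The light has not moved. Lower a little and push.

```bash
python3 -m handwheel '[[0,0,0,0.15,0,0,0],[0,0.4,0,0,0,0,0],[0,0.4,0,0,0,0,0],[0,0.4,0,0,0,0,0],[0,0.3,0,0,0,0,0]]'>/dev/null; python3 w.py; python3 -m handwheel '[[0,0.2,0,0,0,0,0],[0,0.2,0,0,0,0,0],[0,0.2,0,0,0,0,0],[0,0,0,0,0,0,0]]'>/dev/null; python3 w.py;  python3 -m handwheel '[[0,0.2,0,0,0,0,0],[0,0,0,0,0,0,0]]'>/dev/null; python3 w.py
```

```text
t 4.33 matx -0.0954 maty 0.0312 tipz 0.0055 [-179.98   -0.    -20.04] Fx -0.47 Fy 1.37 Fz -0.06 open 0.044
t 4.83 matx -0.0811 maty 0.0312 tipz 0.0053 [-180.     -0.    -20.01] Fx -0.57 Fy 0.58 Fz 0.27 open 0.044
t 5.08 matx -0.0761 maty 0.0312 tipz 0.0054 [-1.7999e+02 -1.0000e-02 -2.0000e+01] Fx -0.20 Fy 0.09 Fz 0.29 open 0.044
```

```bash
for i in 1; do python3 -m handwheel '[[0,0.12,0,0,0,0,0],[0,0,0,0,0,0,0]]'>/dev/null; python3 w.py; python3 -m handwheel '[[0,0.08,0,0,0,0,0],[0,0,0,0,0,0,0]]'>/dev/null; python3 w.py; done;  python3 -c "
from h import *
snap('top','pics/d.png');snap('scene','pics/e0.png')
a=cv2.imread('pics/d.png')[135:260,180:305];b=cv2.imread('pics/e0.png')[150:270,310:430]
cv2.imwrite('pics/f.png',np.hstack([cv2.resize(a,(400,400)),cv2.resize(b,(400,400))]))"
```

```text
t 5.33 matx -0.0732 maty 0.0312 tipz 0.0054 [-180.     -0.    -20.01] Fx 0.67 Fy 0.71 Fz 0.02 open 0.044
t 5.58 matx -0.0714 maty 0.0311 tipz 0.0054 [ 1.7999e+02  1.0000e-02 -2.0000e+01] Fx -0.97 Fy -0.75 Fz 0.34 open 0.044
```

View pics/f.png

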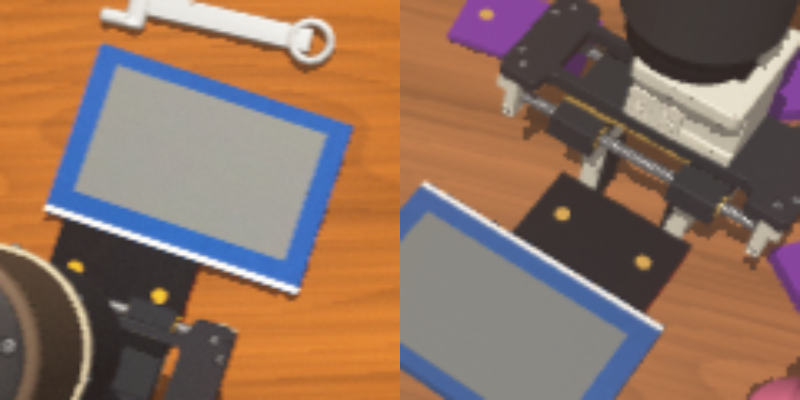

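The light (right panel, corners about (560,175), (690,245), (655,310)) is square on to the mat's edge and nearly touching it. The fingers are centred on its back side. Press until the force builds up.

```bash
python3 -m handwheel '[[0,0.06,0,0,0,0,0],[0,0,0,0,0,0,0]]'>/dev/null; python3 w.py; python3 -m handwheel '[[0,0.06,0,0,0,0,0],[0,0,0,0,0,0,0]]'>/dev/null; python3 w.py; python3 -m handwheel '[[0,0.06,0,0,0,0,0],[0,0,0,0,0,0,0]]'>/dev/null; python3 w.py
```

```text
t 5.92 matx -0.0708 maty 0.0311 tipz 0.0054 [ 1.7998e+02  9.0000e-02 -2.0010e+01] Fx -11.53 Fy 1.35 Fz 3.67 open 0.044
t 6.17 matx -0.0704 maty 0.0311 tipz 0.0053 [ 1.7997e+02  1.6000e-01 -2.0020e+01] Fx -20.59 Fy 3.35 Fz 7.89 open 0.044
t 6.42 matx -0.0700 maty 0.0311 tipz 0.0053 [179.95   0.25 -20.03] Fx -29.13 Fy 4.75 Fz 12.29 open 0.044
```

```bash
python3 -m handwheel '[[0,-0.2,0,0,0,0,0],[0,0,0,0.12,0,0,0],[0,0.08,0,0,0,0,0],[0,0,0,0,0,0,0]]'>/dev/null; python3 w.py
```

```text
t 6.92 matx -0.0709 maty 0.0312 tipz 0.0021 [ 1.7999e+02  1.1000e-01 -2.0040e+01] Fx -16.03 Fy 3.85 Fz 5.65 open 0.044
```

```bash
python3 -m handwheel '[[0,-0.04,0,0,0,0,0],[0,0,0,-0.1,0,0,0],[0,0,0,-0.1,0,0,0],[0,0,0,0,0,0,0]]'>/dev/null; python3 w.py;  python3 -c "
from h import *
snap('scene','pics/e0.png')
b=cv2.imread('pics/e0.png')[170:270,350:450]
cv2.imwrite('pics/g.png',cv2.resize(b,(500,500)))"
```

```text
t 7.42 matx -0.0709 maty 0.0312 tipz 0.0072 [-1.800e+02  3.000e-02 -2.003e+01] Fx -5.04 Fy 2.13 Fz 0.47 open 0.044
```

View pics/g.png

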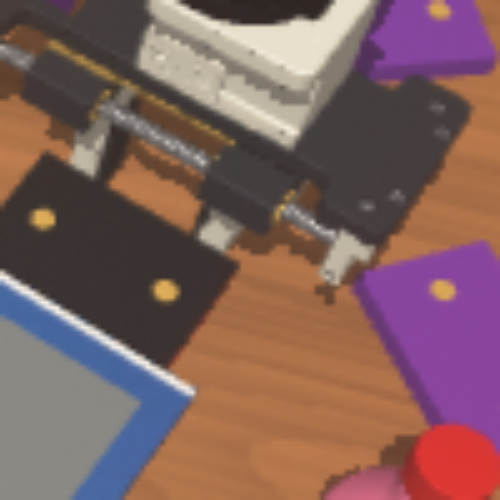

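The light is still against the edge at (100,330) and the fingers touch its back side at (90,160) and (220,235). A small tilt can't be told here, so continue the arc and watch the force.

```bash
python3 -m handwheel '[[0,0.04,0,-0.1,0,0,0],[0,0.02,0,-0.1,0,0,0]]'>/dev/null; python3 w.py; python3 -m handwheel '[[0,0.02,0,-0.1,0,0,0],[0,0.02,0,-0.1,0,0,0]]'>/dev/null; python3 w.py;  python3 -c "
from h import *
snap('scene','pics/e0.png')
b=cv2.imread('pics/e0.png')[170:270,350:450]
cv2.imwrite('pics/i.png',cv2.resize(b,(500,500)))"
```

```text
t 7.72 matx -0.0699 maty 0.0312 tipz 0.0119 [ 1.7998e+02  9.0000e-02 -2.0040e+01] Fx -11.11 Fy 3.46 Fz 1.57 open 0.044
t 7.97 matx -0.0689 maty 0.0311 tipz 0.0170 [ 1.7998e+02  8.0000e-02 -2.0030e+01] Fx -9.68 Fy 1.97 Fz 1.67 open 0.044
```

View pics/i.png

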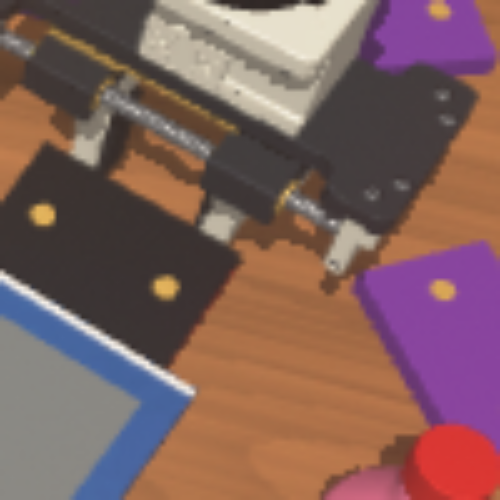

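The light's back corners have risen (45,155 → 45,142) and the red side shows: it tilts with the fingers. Continue the arc.

```bash
python3 -m handwheel '[[0,0.03,0,-0.1,0,0,0],[0,0.03,0,-0.1,0,0,0]]'>/dev/null; python3 w.py; python3 -m handwheel '[[0,0.04,0,-0.09,0,0,0],[0,0.04,0,-0.09,0,0,0]]'>/dev/null; python3 w.py
```

```text
t 8.28 matx -0.0674 maty 0.0311 tipz 0.0221 [ 1.7999e+02  8.0000e-02 -2.0030e+01] Fx -10.47 Fy 1.85 Fz 3.59 open 0.044
t 8.53 matx -0.0655 maty 0.0311 tipz 0.0267 [ 1.7999e+02  9.0000e-02 -2.0040e+01] Fx -11.89 Fy 1.30 Fz 4.18 open 0.044
```

```bash
python3 -m handwheel '[[0,0.04,0,-0.09,0,0,0],[0,0.04,0,-0.08,0,0,0]]'>/dev/null; python3 w.py; python3 -m handwheel '[[0,0.05,0,-0.08,0,0,0],[0,0.05,0,-0.08,0,0,0]]'>/dev/null; python3 w.py;  python3 -c "
from h import *
snap('scene','pics/e0.png')
b=cv2.imread('pics/e0.png')[170:270,350:450]
cv2.imwrite('pics/j.png',cv2.resize(b,(500,500)))"
```

```text
t 8.78 matx -0.0635 maty 0.0312 tipz 0.0311 [ 1.800e+02  8.000e-02 -2.003e+01] Fx -11.25 Fy 1.48 Fz 5.98 open 0.044
t 9.03 matx -0.0610 maty 0.0311 tipz 0.0352 [ 1.800e+02  9.000e-02 -2.003e+01] Fx -12.18 Fy 2.44 Fz 7.58 open 0.044
```

View pics/j.png

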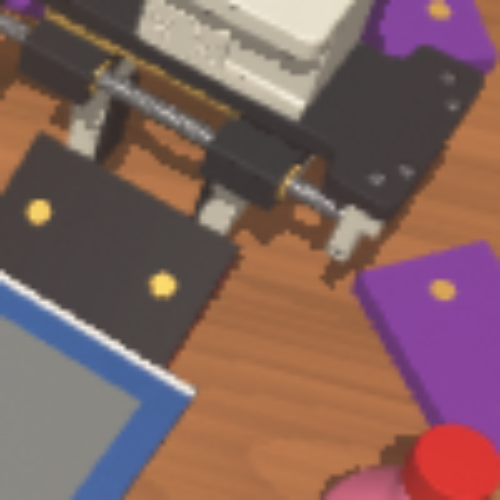

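The light is tilted about 30° now, with the fingers at (85,140) and (215,205) still behind it. Continue, with a little more lift.

```bash
python3 -m handwheel '[[0,0.04,0,-0.1,0,0,0],[0,0.04,0,-0.1,0,0,0]]'>/dev/null; python3 w.py; python3 -m handwheel '[[0,0.06,0,-0.08,0,0,0],[0,0.06,0,-0.08,0,0,0]]'>/dev/null; python3 w.py; python3 -m handwheel '[[0,0.07,0,-0.07,0,0,0],[0,0.07,0,-0.07,0,0,0]]'>/dev/null; python3 w.py
```

```text
t 9.32 matx -0.0582 maty 0.0312 tipz 0.0402 [-1.800e+02  2.000e-02 -2.001e+01] Fx -2.15 Fy 0.88 Fz 0.91 open 0.044
t 9.57 matx -0.0550 maty 0.0311 tipz 0.0442 [-1.800e+02 -1.000e-02 -2.002e+01] Fx -1.95 Fy 0.38 Fz 0.84 open 0.044
t 9.82 matx -0.0516 maty 0.0311 tipz 0.0477 [179.99  -0.   -20.01] Fx -0.39 Fy 0.82 Fz 1.06 open 0.044
```

```bash
python3 -m handwheel '[[0,0.08,0,-0.02,0,0,0],[0,0.08,0,-0.02,0,0,0]]'>/dev/null; python3 w.py; python3 -c "
from h import *
s=snap('scene','pics/e0.png')
b=cv2.imread('pics/e0.png')[170:270,350:450]
cv2.imwrite('pics/k.png',cv2.resize(b,(500,500)))"
```

```text
t 10.07 matx -0.0483 maty 0.0311 tipz 0.0493 [-1.8e+02  5.0e-02 -2.0e+01] Fx -13.57 Fy 0.11 Fz 15.61 open 0.044
```

View pics/k.png

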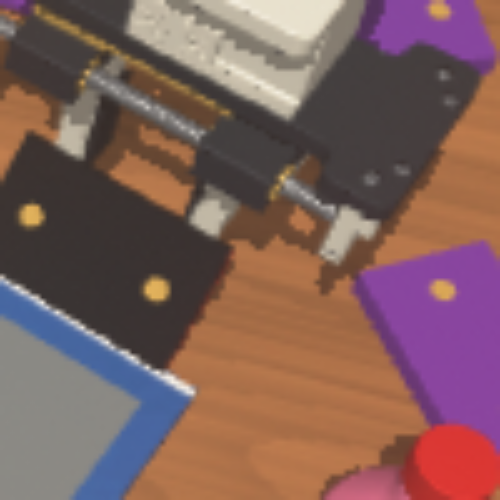

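The light is tilted about 50°, front still at the edge (160,365), fingertips on the raised side. The force points along the light, so ease off slightly and keep moving along the tangent.

```bash
python3 -m handwheel '[[0,0.06,0,-0.09,0,0,0],[0,0.07,0,-0.08,0,0,0]]'>/dev/null; python3 w.py; python3 -m handwheel '[[0,0.09,0,-0.055,0,0,0],[0,0.09,0,-0.055,0,0,0]]'>/dev/null; python3 w.py
```

```text
t 10.38 matx -0.0445 maty 0.0311 tipz 0.0531 [-1.800e+02 -1.000e-02 -1.999e+01] Fx -0.61 Fy 0.22 Fz 1.76 open 0.044
t 10.62 matx -0.0398 maty 0.0311 tipz 0.0557 [ 1.800e+02 -1.000e-02 -2.001e+01] Fx -1.03 Fy -0.02 Fz 1.37 open 0.044
```

```bash
python3 -m handwheel '[[0,0.08,0,-0.02,0,0,0]]'>/dev/null; python3 w.py; python3 -m handwheel '[[0,0.08,0,-0.03,0,0,0]]'>/dev/null; python3 w.py;python3 -c "
from h import *
import pickle
snap('scene','pics/e0.png')
s=pickle.load(open('scene.pkl','rb'));im=cv2.cvtColor(cv2.imread('pics/e0.png'),cv2.COLOR_BGR2HSV)
# brass discs
m=cv2.inRange(im,(15,130,130),(32,255,255));n,_,st,c=cv2.connectedComponentsWithStats(m)
print([(np.round(c[i],1).tolist(),int(st[i,4])) for i in range(1,n) if st[i,4]>8 and 340<c[i][0]<410 and 180<c[i][1]<250])
e=np.array([.5333,.2082]);x=np.array([.9403,-.3404]);y=np.array([.3404,.9403])
def pr(X,Z,Y):
    w=np.append(e+X*x+Y*y,Z);q=np.array(s['R'])@w+np.array(s['t']);return np.round([q[0]/q[2]*s['fx']+s['cx'],q[1]/q[2]*s['fy']+s['cy']],1).tolist()
for f in (0,30,45,50,55,60,65,70,75):
    r=np.radians(f);p=-8*np.tan(r) if f<48 else -12*np.sin(r)+np.cos(r)*(8-12*np.cos(r))/np.sin(r)
    pts=[(p-a*np.cos(r)+b*np.sin(r),a*np.sin(r)+b*np.cos(r)) for a,b in ((30,12),(60,12))]
    print(f,[pr(X/1e3,Z/1e3,Y) for (X,Z) in pts[:1] for Y in (.003,.057)],pr(pts[1][0]/1e3,pts[1][1]/1e3,.078))
E=0"
```

```text
t 10.75 matx -0.0378 maty 0.0311 tipz 0.0562 [179.99  -0.   -20.01] Fx -2.44 Fy -0.33 Fz 3.19 open 0.044
t 10.88 matx -0.0359 maty 0.0311 tipz 0.0570 [180.   0. -20.] Fx -2.88 Fy -0.41 Fz 4.88 open 0.044
[([387.2, 191.0], 14), ([354.1, 214.1], 14), ([379.4, 229.0], 17)]
0 [[360.6, 215.3], [382.6, 228.3]] [398.4, 224.0]
30 [[360.2, 213.4], [382.5, 226.6]] [399.3, 219.5]
45 [[359.5, 213.5], [382.0, 226.8]] [398.4, 219.5]
50 [[359.2, 213.8], [381.7, 227.0]] [397.8, 219.9]
55 [[358.6, 214.4], [381.1, 227.7]] [397.0, 220.8]
60 [[358.0, 215.0], [380.5, 228.4]] [396.0, 221.9]
65 [[357.3, 215.7], [379.9, 229.2]] [395.0, 223.1]
70 [[356.7, 216.5], [379.3, 230.0]] [393.9, 224.5]
75 [[356.1, 217.3], [378.7, 230.8]] [392.7, 225.9]
```

The discs match a tilt of about 62–65° with a 6 N press along the light. Continue the arc.

```bash
python3 -m handwheel '[[0,0.09,0,-0.045,0,0,0],[0,0.09,0,-0.045,0,0,0]]'>/dev/null; python3 w.py; python3 -m handwheel '[[0,0.1,0,-0.03,0,0,0],[0,0.1,0,-0.03,0,0,0]]'>/dev/null; python3 w.py; python3 -m handwheel '[[0,0.1,0,-0.02,0,0,0],[0,0.1,0,-0.015,0,0,0]]'>/dev/null; python3 w.py
```

```text
t 11.18 matx -0.0314 maty 0.0311 tipz 0.0593 [180.  -0. -20.] Fx -2.17 Fy 0.19 Fz 2.95 open 0.043
t 11.43 matx -0.0263 maty 0.0311 tipz 0.0609 [-1.7999e+02 -1.0000e-02 -2.0000e+01] Fx -1.87 Fy -0.65 Fz 6.29 open 0.044
t 11.68 matx -0.0212 maty 0.0312 tipz 0.0621 [-1.7998e+02 -3.0000e-02 -1.9990e+01] Fx -2.97 Fy -0.91 Fz 8.22 open 0.044
```

```bash
python3 -m handwheel '[[0,0.1,0,-0.01,0,0,0],[0,0.1,0,-0.01,0,0,0]]'>/dev/null; python3 w.py; python3 -m handwheel '[[0,0.12,0,0,0,0,0],[0,0.12,0,0,0,0,0]]'>/dev/null; python3 w.py; python3 -m handwheel '[[0,0.15,0,0,0,0,0],[0,0.15,0,0,0,0,0]]'>/dev/null; python3 w.py; python3 -c "
from h import *
snap('scene','pics/e0.png')
im=cv2.cvtColor(cv2.imread('pics/e0.png'),cv2.COLOR_BGR2HSV)
m=cv2.inRange(im,(15,130,130),(32,255,255));n,_,st,c=cv2.connectedComponentsWithStats(m)
print([(np.round(c[i],1).tolist(),int(st[i,4])) for i in range(1,n) if st[i,4]>8 and 330<c[i][0]<410 and 180<c[i][1]<270])
b=cv2.imread('pics/e0.png')[170:290,320:440]
cv2.imwrite('pics/l.png',cv2.resize(b,(500,500)))"
```

```text
t 11.93 matx -0.0160 maty 0.0312 tipz 0.0630 [-1.7997e+02 -6.0000e-02 -1.9980e+01] Fx -1.63 Fy -1.98 Fz 10.90 open 0.044
t 12.18 matx -0.0098 maty 0.0312 tipz 0.0635 [-1.7996e+02 -1.0000e-01 -1.9970e+01] Fx -0.81 Fy -3.00 Fz 14.33 open 0.044
t 12.43 matx -0.0020 maty 0.0312 tipz 0.0636 [-1.7994e+02 -1.3000e-01 -1.9960e+01] Fx 1.99 Fy -2.67 Fz 11.35 open 0.044
[([352.2, 186.2], 24), ([368.0, 195.0], 11)]
```

```bash
python3 -m handwheel '[[0,0.2,0,0,0,0,0],[0,0.2,0,0,0,0,0]]'>/dev/null; python3 w.py; python3 -m handwheel '[[0,0.3,0,0,0,0,0],[0,0.3,0,0,0,0,0],[0,0,0,0,0,0,0]]'>/dev/null; python3 w.py; python3 -c "
from h import *
snap('scene','pics/e0.png')
b=cv2.imread('pics/e0.png')[170:290,320:440]
cv2.imwrite('pics/m.png',cv2.resize(b,(500,500)))"
```

```text
t 12.72 matx 0.0078 maty 0.0311 tipz 0.0627 [-1.7996e+02 -8.0000e-02 -1.9990e+01] Fx 1.05 Fy -0.43 Fz 2.95 open 0.044
t 13.10 matx 0.0224 maty 0.0309 tipz 0.0615 [ 1.7997e+02  2.0000e-02 -2.0040e+01] Fx -0.32 Fy -0.18 Fz 0.69 open 0.044
```

View pics/m.png

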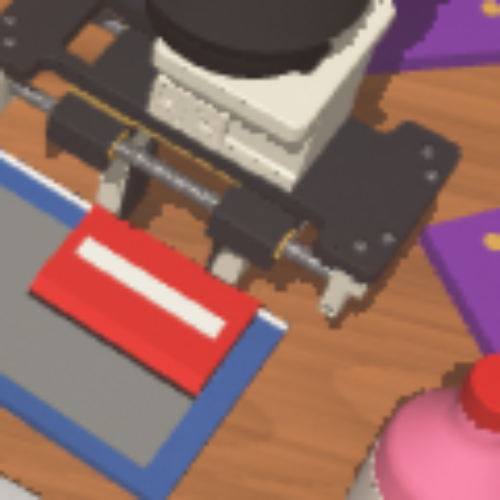

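The light has flipped: red lens with white stripe up, corners about (97,207), (262,303), (200,395), (32,290), lying on the mat by its near edge. Retreat up and back, then check position numerically.

```bash
python3 -m handwheel '[[0,0,0,-1,0,0,0],[0,0,0,-1,0,0,0],[0,0,0,-1,0,0,0],[0,0,0,-1,0,0,0],[0,-1,0,-1,0,0,0]]'>/dev/null;  python3 -m handwheel '[[0,-1,0,-1,0,0,0],[0,-1,0,0,0,0,0],[0,-1,0,0,0,0,0],[0,-1,0,0,0,0,0],[0,0,0,0,0,0,0]]'>/dev/null; python3 w.py
python3 - <<'E'
from h import *
e=np.array([.5333,.2082]);x=np.array([.9403,-.3404]);y=np.array([.3404,.9403])
for k in ("scene","top"):
    s=snap(k,"pics/z_%s.png"%k); im=cv2.cvtColor(s["color"],cv2.COLOR_RGB2HSV)
    m=cv2.inRange(im,(0,150,120),(6,255,255))|cv2.inRange(im,(175,150,120),(180,255,255))
    n,l,st,c=cv2.connectedComponentsWithStats(m)
    for i in range(1,n):
        if 200<st[i,4]:
            r=cv2.boxPoints(cv2.minAreaRect(np.argwhere(l==i)[:,::-1].astype(np.float32)))
            cs,_=cv2.findContours((l==i).astype(np.uint8),0,2); ap=cv2.approxPolyDP(max(cs,key=cv2.contourArea),4,True)[:,0]
            for z in (.020,):
                print(k,c[i].round(),st[i,4],[((ray(s,*p,z)[:2]-e)@np.array([x,y]).T).round(4).tolist() for p in ap])
E
```

```text
t 14.40 matx -0.1044 maty 0.0311 tipz 0.2123 [-1.7997e+02  1.0000e-02 -1.9890e+01] Fx 0.79 Fy -0.57 Fz -0.71 open 0.044
scene [57. 34.] 4348 [[-0.0953, -1.3454], [0.0154, -1.2496], [0.0926, -1.0803], [0.0926, -0.9635], [0.0594, -0.9203], [0.0186, -0.9205], [-0.1017, -1.0049], [-0.1879, -1.1507], [-0.1907, -1.2204], [-0.141, -1.2856], [-0.0505, -1.2403], [-0.0593, -1.2886], [-0.1223, -1.31]]
scene [354. 242.] 1054 [[0.0062, -0.0196], [0.0676, -0.0186], [0.0666, 0.0758], [0.0048, 0.0739]]
scene [440. 264.] 293 [[-0.0361, 0.1756], [-0.0072, 0.1745], [-0.0068, 0.2021], [-0.0333, 0.2045]]
top [143. 147.] 219 [[0.0856, 0.2438], [0.0597, 0.2394], [0.0602, 0.2098], [0.0868, 0.219]]
top [226. 194.] 1003 [[0.0624, 0.0716], [0.0057, 0.0727], [0.0075, -0.0214], [0.0634, -0.0207]]
```

```bash
python3 -c "
from plant import *
print(close_job())"
```

```text
the job is handed in; nothing more can be done
None
```

I handed the job in at about 14.5 s. The tail light was tipped up against the mat edge and flipped. It now lies flat on the mat, red lens up, its centre about 35 mm in from the near edge. The bottle, jar and spanner were not contacted, and the arm is clear; no verdict was returned.

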